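# Index the rotary table to the dial gauge

## Task

Index the small rotary table on the bench: with a fingertip, push one of its spokes round, either way, until the brass bushing stands squarely in line with the dial gauge's red-tipped plunger, in front of it, then leave the table standing still. Lift nothing, and keep off the three bushings, which ride standing in their nests, and off the gauge; leave the other things on the bench where they are.

Things in the scene. Friction and masses are not known exactly. Their poses are not given: they have to be found in the camera images.
- turntable: Grey round plate, 176 mm across, top at z = 40 mm, that turns either way about the vertical axis through its origin (at z = 0) without a stop in the turns needed; friction (0.15 N m) holds it where it is left, no detents. Three nests of four steel pins 7 mm high lie 62 mm from the axis, at 0, 120 and 240 degrees (anticlockwise from above) from its own x axis, a bushing in each.
- spokes: Three steel spokes fixed to the turntable (same origin and axes), at 60, 180 and 300 degrees from its own x axis, between the nests. Each is a level round bar 14 mm thick at z = 49 mm, ending in a black ball 22 mm across centred 150 mm from the axis. It can be pushed sideways between the plate's edge (88 mm) and the ball (139 mm); beneath it the space is free down to the bench.
- gauge: Dial gauge on a blue block fixed to the bench. Its origin lies on the turntable's axis at z = 0; its own x axis points from there along the plunger to the gauge. Along that axis: plunger tip at 97 mm, height 69 mm; stem 9 mm thick to 170 mm; black dial 56 mm across centred at 197 mm, top at 82 mm; block 55 mm wide from 185 to 245 mm. The spokes pass below the plunger.
- gauge_tip (a point): Red tip of the gauge's plunger, 7 mm across, at height 69 mm; x axis points away from the turntable's axis along the plunger.
- brass_bush: Loose brass bushing, 38 mm tall, 34 mm across at the foot and 27 mm above; origin at the centre of its underside, z up. It rides upright in any one of the nests. The one to bring to the gauge.
- dark_bush: Loose dark steel bushing, plain, 34 mm across, 36 mm tall, origin at the centre of its underside, riding in another nest.
- white_bush: Loose white plastic bushing, 34 mm across at the foot, 22 mm at the top, 36 mm tall, origin at the centre of its underside, riding in the third nest.
- block_a: Bystander: loose machined aluminium block, 70 x 35 x 45 mm, origin at the centre of its underside.
- block_b: Bystander: loose machined aluminium block like the first, 70 x 35 x 45 mm.
- calculator: Bystander: black pocket calculator lying flat, 145 x 85 x 16 mm, origin at the centre of its underside.
- ring_gauge: Bystander: loose dark steel ring gauge lying flat, 60 mm outside, 36 mm bore, 20 mm high, origin at the centre of its underside.
Mind the look-alikes: they are no part of the job. What is shaped like the dark_bush but pink or turquoise is not meant.

How it is judged:
On the way:
1. a finger pushes on a spoke (contact force between the fingers and spokes above 0.3 N), for 0.05 s.
At the end, for the whole second after the job is handed in: The brass bushing's axis is within 8 mm to either side of the line of the gauge's plunger (about 7 degrees of turn), on the gauge's side of the table; the table is at rest; all three bushings stand upright in their nests (55 to 69 mm from the axis, feet on the plate) (y of brass_bush in the frame of gauge between -0.008 and 0.008 m and x of brass_bush in the frame of gauge above 0.05 m and angular speed of turntable below 0.05 rad/s and height (world z) of brass_bush between 0.035 and 0.045 m and angle between each of brass_bush, dark_bush, white_bush's own z axis and vertical below 0.12 rad and horizontal distance between brass_bush and turntable between 0.055 and 0.069 m and height (world z) of dark_bush between 0.035 and 0.045 m and horizontal distance between dark_bush and turntable between 0.055 and 0.069 m and height (world z) of white_bush between 0.035 and 0.045 m and horizontal distance between white_bush and turntable between 0.055 and 0.069 m); the robot touches nothing.
It fails at once if a bushing is lifted out of its nest (more than 15 mm) or tipped (height (world z) of any of brass_bush, dark_bush, white_bush above 0.055 m or angle between any of brass_bush, dark_bush, white_bush's own z axis and vertical above 0.35 rad).
It fails at once if the fingers touch a bushing (more than 1 N) (contact force between the fingers and brass_bush above 1 N or contact force between the fingers and dark_bush above 1 N or contact force between the fingers and white_bush above 1 N).
It fails at once if the fingers push on the gauge (more than 2 N) (contact force between the fingers and gauge above 2 N).
It fails at once if another thing on the bench is moved by more than 20 mm (distance of any of block_a, block_b, calculator, ring_gauge from where it was at the start of the episode above 0.02 m).
It also fails if it takes over 46 s, if anything falls off the work surface, if the arm or the gripper's body presses on something with over 40 N, if the wrist force passes 120 N, or if a joint passes its speed limit or range.

## Robot

A 6-joint arm with a two-finger parallel gripper is mounted at the origin on the work surface. World frame = base frame: x ahead of the robot, y to its left, z up, the work surface at z = 0. Lengths are in m, angles in rad, forces in N, time in s.
With the tool pointing down it reaches from about 0.25 to 0.725 m from the base axis. Payload 4 kg.
Tool frame: the origin (TCP) lies midway between the tips of the shut fingers; the grasp point (between the pads) lies 19 mm behind it (bot.grip_depth is the distance from the TCP to the grasp point, in m); z points along the fingers, y is the line along which they close (so a half turn about z gives the same grasp; the last joint's range is limited). The gripper opens to 85 mm and grips with 20 to 120 N. Pads are 22 mm wide; open, the fingers measure 114 mm over their backs; the gripper's body (76 mm by 85 mm) begins 54 mm behind the grasp point. The pads swing forward as they close: fully open they stand 13 mm farther back than shut.
Start: joints at [1.347, 0.241, 0.005, 1.335, 0, 1.571], TCP at [0.111, 0.488, 0.231] pointing down, gripper open.
Joint ranges: [-2.72, 2.72], [-1.05, 1.87], [-1.09, 1.28], [-1.99, 2.15], [-1.42, 1.44], [-3.14, 3.14]. Speed limits (rad/s): [2.79, 2.79, 3.14, 3.14, 3.14, 3.14].

## Interface

Orientations are given as a unit quaternion [x, y, z, w].
In Python, from workcell import bot gives the robot as it stands.
- The arm moves only by the shell command python3 -m creep 'ROWS'. ROWS is JSON, one flat list of numbers, 5 for each row, row after row: the shift along the world's x, y, z in m, then the turn about the world's z in rad, then the finger opening in m, from 0 to 0.0854. In form: [x, y, z, twist, claw, x, y, z, twist, claw, ...]. A call has 1 to 10 rows; each row is the pose to reach, as a shift and turn from the pose commanded when the call began; what a row does not reach only later rows make up. A row lasts 1/12 s, in which the tool goes at most 41.7 mm and 7.16 degrees, less where a joint would pass 70% of its speed; a pose out of reach is approached as far as the arm can. A call with a gripper value outside its range is refused whole. The fingers move at their own pace and stop on an object; the grip force is fixed at half the most. Time passes only in rows, so rows that repeat a pose let the fingers close. It gives the time, the measured TCP pose, the force, the opening and the grip force at its end, in the units of the state.
- bot.get_obs(): the state, without advancing time (a new reading comes with each control period).
- bot.camera(name): name is "scene" or "top"; returns a dict with "pixels" (400x640x3 uint8, red, green, blue), "camera_matrix" (3x3 intrinsics, pixels), "dist_coeffs" ([k1, k2, p1, p2, k3] as OpenCV has them; the pictures are not rectified), "extrinsics" (4x4, takes a point from world to camera coordinates). Camera axes: x right, y down, z forward; pixel columns grow to the right and rows downward; lengths in m; the calibration is good to about 2 mm. A picture is of the moment at which its call begins. There is no depth.
- bot.job_done(): hands the job in; it is judged then, once.
Trained networks look in the newest picture that a camera, given by its name, has taken for a name from the list of things; names that differ only in an ending like _2 or _b are one class to them, and where a whole thing is asked for, a point or a joint stands for the part that bears it (a point fixed in the world has none). Each returns a list of dicts, best first, with "score" (0 to 1); they miss things now and then, are a little off and sometimes report something else, mostly with a low value. They report only what shows in the picture. A call takes as long as a camera call. They do not tell look-alikes from the thing itself.
- bot.look_for(camera, thing): "centre" ([column, row] as shares, 0 to 1, of the picture: columns of its width, rows of its height, amid what is visible of it).
- bot.place_of(camera, thing): "centre" ([column, row] as shares, 0 to 1, of the picture: columns of its width, rows of its height: a listed point, or the origin of a listed thing).
The state is a dict: "clock": time; "joint_pos": joint angles; "joint_vel": joint speeds; "tau": joint torques, N m; "eef_pos": TCP position; "tool_rot": TCP orientation; "ft_force": force on the tool from outside, world axes, zero at the start; "ft_torque": the same for the moment, N m; "grip_width": finger opening in m; "grasp_force": force on a finger pad.
Only numpy, scipy, OpenCV 4.12 (cv2) and the standard library are available. Lean on these libraries where they do the work, as an engineer would, in place of code of your own. Each camera call takes 0.05 s, during which the arm holds its last target. There are 200 camera calls.

## Working session

There is one attempt and no reset: what is moved stays moved. The work goes in short steps, Python scripts to look and compute and a shell command to move; the robot and the scene stay as the last step left them, time stands still between calls to the robot, and variables do not carry over. Pictures are saved under pics/ and viewed, at most 10 in all, crops included, and the job is handed in when it is done.

```bash
mkdir -p pics; cat > h.py <<'E'
import numpy as np, cv2
from workcell import bot
def ray(c,uv,z):
    K=np.array(c["camera_matrix"]);D=np.array(c["dist_coeffs"]);E=np.array(c["extrinsics"])
    n=cv2.undistortPoints(np.array([[uv]],float),K,D)[0,0]
    R,t=E[:3,:3],E[:3,3];o=-R.T@t;d=R.T@np.array([n[0],n[1],1]);return (o+d*(z-o[2])/d[2])[:2]
def proj(c,P):
    E=np.array(c["extrinsics"]);r,_=cv2.Rodrigues(E[:3,:3])
    return cv2.projectPoints(np.array(P,float).reshape(-1,3),r,E[:3,3],np.array(c["camera_matrix"]),np.array(c["dist_coeffs"]))[0][:,0]
def find(cam,c,n,z):
    return [(n,round(r["score"],2),np.round(np.array(r["centre"])*[640,400]).tolist(),ray(c,np.array(r["centre"])*[640,400],z).round(4).tolist()) for r in bot.place_of(cam,n)[:3]]
E
python3 - <<'E'
from h import *
for cam in("top","scene"):
    c=bot.camera(cam);cv2.imwrite(f"pics/{cam}0.png",c["pixels"][:,:,::-1])
    for n,z in(("turntable",0),("gauge",0),("gauge_tip",.069),("brass_bush",.04),("dark_bush",.04),("white_bush",.04),("block_a",0),("calculator",0),("ring_gauge",0)):
        print(cam,find(cam,c,n,z))
E
```

```text
top [('turntable', 0.57, [285.0, 235.0], [0.5654, 0.1])]
top []
top [('gauge_tip', 0.82, [263.0, 207.0], [0.6409, 0.1633])]
top [('brass_bush', 0.44, [273.0, 244.0], [0.5295, 0.1334])]
top [('dark_bush', 0.65, [287.0, 160.0], [0.8, 0.0897]), ('dark_bush', 0.61, [286.0, 213.0], [0.6283, 0.0939])]
top [('white_bush', 0.39, [305.0, 236.0], [0.5522, 0.0356])]
top [('block_a', 0.93, [440.0, 267.0], [0.4506, -0.3882]), ('block_a', 0.82, [443.0, 224.0], [0.5883, -0.4066])]
top [('calculator', 0.82, [193.0, 285.0], [0.4116, 0.39])]
top [('ring_gauge', 0.67, [189.0, 226.0], [0.6002, 0.4113])]
scene [('turntable', 0.9, [362.0, 225.0], [0.5737, 0.0815])]
scene []
scene [('gauge_tip', 0.79, [397.0, 216.0], [0.6361, 0.1617])]
scene [('brass_bush', 0.54, [377.0, 201.0], [0.518, 0.1276])]
scene [('dark_bush', 0.65, [419.0, 280.0], [0.8424, 0.1815]), ('dark_bush', 0.64, [374.0, 287.0], [0.86, 0.0771]), ('dark_bush', 0.6, [444.0, 230.0], [0.6596, 0.2827])]
scene [('white_bush', 0.61, [339.0, 209.0], [0.555, 0.0187])]
scene [('block_a', 0.67, [191.0, 204.0], [0.4592, -0.4008]), ('block_a', 0.58, [180.0, 227.0], [0.5678, -0.4116])]
scene [('calculator', 0.97, [454.0, 193.0], [0.4226, 0.3749])]
scene [('ring_gauge', 0.72, [483.0, 228.0], [0.6006, 0.4091]), ('ring_gauge', 0.64, [377.0, 201.0], [0.4612, 0.1379])]
```

View pics/top0.png

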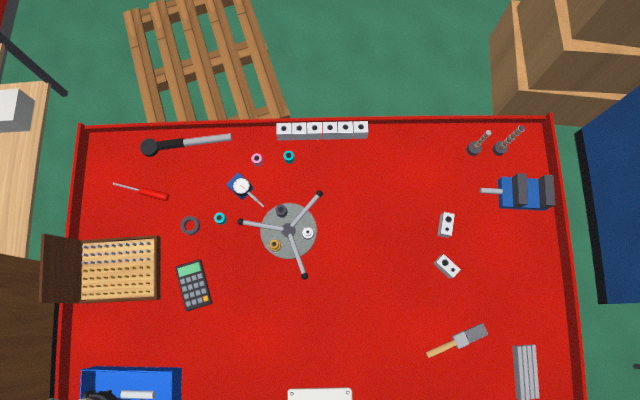

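View pics/scene0.png

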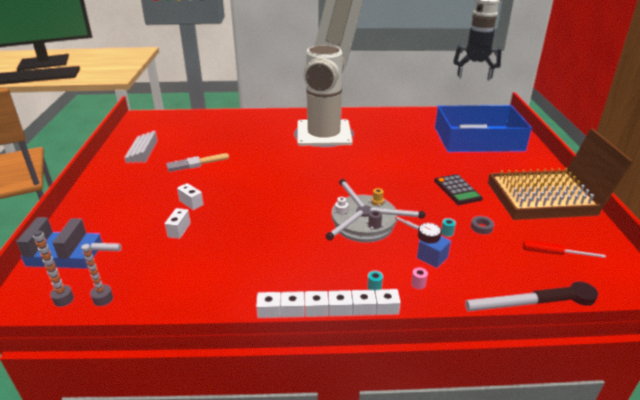

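The top view shows the hub near (288,230), with balls near (240,222), (319,194) and (304,276). Brass is at (275,244), dark at (282,211), white at (308,232), and the gauge plunger runs from about (263,206) to the dial at (240,186). I'll refine with a model fit.

```bash
cat > fit.py <<'E'
from h import *
from scipy.optimize import least_squares
def blob(im,uv,r=8):
    u,v=map(int,uv);p=im[v-r:v+r+1,u-r:u+r+1].astype(int)
    m=(p.max(2)<60).astype(np.uint8);n,l,s,ce=cv2.connectedComponentsWithStats(m)
    k=1+s[1:,4].argmax();return ce[k]+[u-r,v-r],s[k,4]
def state(guess):  # guess: {cam:[3 ball pixels]} -> cx,cy,angles
    obs=[];
    for cam,g in guess.items():
        c=bot.camera(cam)
        for i,uv in enumerate(g):
            b,a=blob(c["pixels"],uv);print(cam,i,b.round(1),a);obs.append((c,i,b))
    def f(p):
        r=[]
        for c,i,b in obs:
            t=p[2]+i*2*np.pi/3
            r+=list(proj(c,[p[0]+.15*np.cos(t),p[1]+.15*np.sin(t),.049])[0]-b)
        return r
    s=least_squares(f,[.57,.09,np.radians(p0)]);print("res",np.round(s.fun,1));return s.x
p0=80
E
python3 - <<'E'
from fit import *
# ball order anticlockwise: image left(+y) , near (x-), right-far
x=state({"top":[(240,222),(304,276),(319,194)],"scene":[(422,214),(343,183),(330,236)]})
print(x[:2],np.degrees(x[2]))
for cam in("top","scene"):
    c=bot.camera(cam)
    for n,z in(("gauge_tip",.069),("brass_bush",.04),("dark_bush",.04),("white_bush",.04)):
        for o in find(cam,c,n,z):
            d=np.array(o[3])-x[:2];print(cam,n,o[1],np.hypot(*d).round(4),np.degrees(np.arctan2(d[1],d[0])).round(1))
    p=[]
    for cam2 in [cam]:
        im=c["pixels"][:,:,::-1]
        u,v=proj(c,[x[0],x[1],.04])[0].astype(int)
        w=cv2.resize(im[v-60:v+60,u-80:u+80],None,fx=5,fy=5,interpolation=cv2.INTER_CUBIC);cv2.imwrite(f"pics/{cam}1.png",w);print(u-80,v-60)
E
```

```text
top 0 [239.9 220.8] 18
top 1 [304.4 275.6] 26
top 2 [319.4 193. ] 20
scene 0 [421. 216.] 1Traceback (most recent call last):
  File "<stdin>", line 3, in <module>
  File "fit.py", line 12, in state
    b,a=blob(c["pixels"],uv);print(cam,i,b.round(1),a);obs.append((c,i,b))
        ~~~~^^^^^^^^^^^^^^^^
  File "fit.py", line 6, in blob
    k=1+s[1:,4].argmax();return ce[k]+[u-r,v-r],s[k,4]
        ~~~~~~~~~~~~~~^^
ValueError: attempt to get argmax of an empty sequence
```

```bash
sed -i 's/<60)/<95)/' fit.py
python3 - <<'E'
from fit import *
x=state({"top":[(240,222),(304,276),(319,194)],"scene":[(422,214),(343,183),(330,236)]})
print(x[:2],np.degrees(x[2]))
for cam in("top","scene"):
    c=bot.camera(cam)
    for n,z in(("gauge_tip",.069),("brass_bush",.04),("dark_bush",.04),("white_bush",.04)):
        for o in find(cam,c,n,z):
            d=np.array(o[3])-x[:2];print(cam,n,o[1],np.hypot(*d).round(4),np.degrees(np.arctan2(d[1],d[0])).round(1))
    im=c["pixels"][:,:,::-1]
    u,v=proj(c,[x[0],x[1],.04])[0].astype(int)
    w=cv2.resize(im[v-60:v+60,u-80:u+80],None,fx=5,fy=5,interpolation=cv2.INTER_CUBIC);cv2.imwrite(f"pics/{cam}1.png",w);print(u-80,v-60)
E
```

```text
top 0 [240.1 221.4] 27
top 1 [304.5 275.6] 31
top 2 [319.2 193.2] 29
scene 0 [421.2 214.5] 28
scene 1 [341.1 181.3] 10
scene 2 [329.4 235.8] 35
res [ 0.7  0.4  0.4  0.   0.1  0.1 -0.1 -0.2  1.1  0.8  0.2  0.2]
[0.57233313 0.0860087 ] 79.28777993663122
top gauge_tip 0.92 0.1033 43.1
top brass_bush 0.42 0.0607 129.8
top brass_bush 0.39 0.006 -133.2
top dark_bush 0.7 0.2424 22.0
top dark_bush 0.55 0.0562 18.1
top dark_bush 0.54 0.2191 77.6
top white_bush 0.5 0.0608 -108.0
208 170
scene gauge_tip 0.74 0.1102 42.8
scene brass_bush 0.51 0.0645 127.7
scene dark_bush 0.72 0.2919 -2.7
scene dark_bush 0.63 0.2198 67.5
scene dark_bush 0.62 0.2891 17.7
scene white_bush 0.66 0.0706 -105.9
284 152
```

View pics/top1.png

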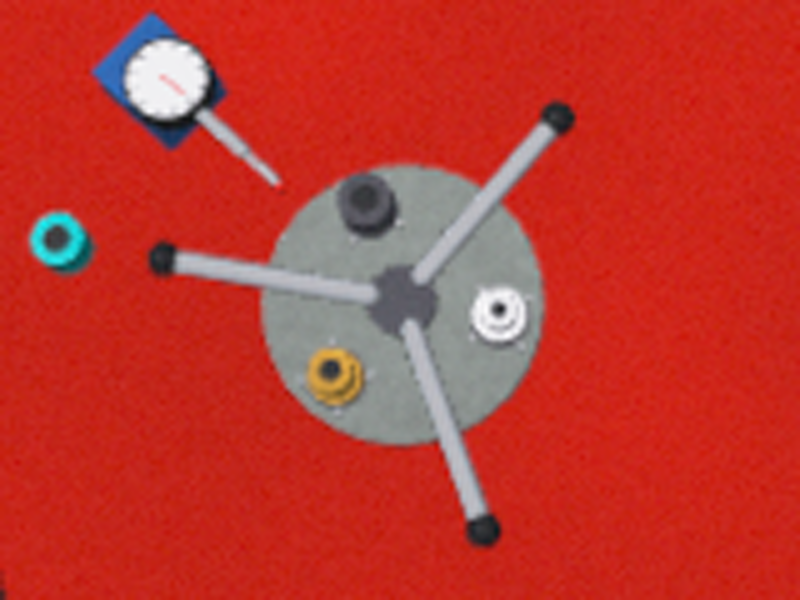

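```bash
python3 - <<'E'
from fit import *
from scipy.spatial.transform import Rotation as R
c=bot.camera("top");C=np.array([.5723,.0860]);
for uv,z in(((241.2,186),.082),((263.6,206.8),.069),((208+402/5,170+300/5),.049),((208+335/5,170+375/5),.07)):
    p=ray(c,uv,z);d=p-C;print(p.round(4),np.hypot(*d).round(4),np.degrees(np.arctan2(d[1],d[0])).round(1))
o=bot.get_obs();print(o["clock"],o["eef_pos"],R.from_quat(o["tool_rot"]).as_matrix().round(3),o["joint_pos"],o["grip_width"])
for a in(225,208.5,180,150,112):
    print(a,(C+.113*np.array([np.cos(np.radians(a)),np.sin(np.radians(a))])).round(3))
E
```

```text
[0.7061 0.2282] 0.1953 46.8
[0.6418 0.16  ] 0.1015 46.8
[0.5714 0.0856] 0.001 -153.7
[0.5227 0.1245] 0.0628 142.2
1.75 [0.11096272 0.48752454 0.23131493] [[-0.975  0.222  0.   ]
 [ 0.222  0.975 -0.   ]
 [-0.    -0.    -1.   ]] [ 1.34701380e+00  2.40580969e-01  4.99726415e-03  1.33521335e+00
 -1.55222488e-05  1.57080417e+00] 0.08483051893156417
225 [0.492 0.006]
208.5 [0.473 0.032]
180 [0.459 0.086]
150 [0.474 0.142]
112 [0.53  0.191]
```

```bash
python3 -m creep '[0.19,-0.24,0,-0.43,0,0.19,-0.24,0,-0.43,0,0.19,-0.24,0,-0.43,0,0.19,-0.24,0,-0.43,0,0.19,-0.24,0,-0.43,0,0.19,-0.24,0,-0.43,0,0.19,-0.24,0,-0.43,0,0.19,-0.24,0,-0.43,0,0.19,-0.24,0,-0.43,0,0.19,-0.24,0,-0.43,0]'
python3 -m creep '[0.191,-0.241,0,-0.42,0,0.191,-0.241,0,-0.42,0,0.191,-0.241,0,-0.42,0,0.191,-0.241,0,-0.42,0,0.191,-0.241,0,-0.42,0,0.191,-0.241,0,-0.42,0,0.191,-0.241,0,-0.42,0,0.191,-0.241,0,-0.42,0,0.191,-0.241,0,-0.42,0,0.191,-0.241,0,-0.42,0]'
python3 -c "
from workcell import bot;o=bot.get_obs();print(o['joint_pos'],o['eef_pos'])"
```

```text
clock: 2.58
eef_pos: [0.3013, 0.2471, 0.2315]
tool_rot: [0.322, 0.947, 0.0, -0.0]
ft_force: [1.0, 0.2, -1.1]
grip_width: 0.0002
grasp_force: 0.0
clock: 3.42
eef_pos: [0.4921, 0.0075, 0.2307]
tool_rot: [0.511, 0.859, -0.0, -0.001]
ft_force: [-0.1, 0.6, -0.2]
grip_width: -0.0002
grasp_force: 0.0
[ 1.47418458e-02  2.26467668e-01 -1.50083978e-02  1.33075479e+00
  8.15379880e-04  1.08814686e+00] [0.49208292 0.00750223 0.23067441]
```

```bash
python3 -m creep '[0,-0.002,-0.04,0,0,0,-0.002,-0.08,0,0,0,-0.002,-0.12,0,0,0,-0.002,-0.15,0,0,0,-0.002,-0.175,0,0,0,-0.002,-0.19,0,0,0,-0.002,-0.2,0,0,0,-0.002,-0.2,0,0,0,-0.002,-0.2,0,0]'
python3 - <<'E'
from h import *
c=bot.camera("scene");im=c["pixels"][100:300,240:480,::-1]
cv2.imwrite("pics/s2.png",cv2.resize(im,None,fx=3,fy=3,interpolation=2))
# planned path: spoke angle s, finger offset 18 mm ahead, r_along=.112
C=np.array([.5723,.086]);p0=np.array([.492,.0055])
for s in list(np.arange(199,105,-8))+[110,106.5]:
    t=np.radians(s);q=C+.112*np.array([np.cos(t),np.sin(t)])+.018*np.array([-np.sin(t),np.cos(t)])
    print(s,(q-p0).round(3),round(np.radians(s-199.3),3))
E
```

```text
clock: 4.17
eef_pos: [0.4918, 0.0059, 0.0317]
tool_rot: [0.511, 0.86, 0.0, -0.0]
ft_force: [0.2, 0.5, 0.6]
grip_width: 0.0003
grasp_force: 0.0
199 [-0.02   0.027] -0.005
191 [-0.026  0.041] -0.145
183 [-0.031  0.057] -0.284
175 [-0.033  0.072] -0.424
167 [-0.033  0.088] -0.564
159 [-0.031  0.104] -0.703
151 [-0.026  0.119] -0.843
143 [-0.02   0.134] -0.983
135 [-0.012  0.147] -1.122
127 [-0.001  0.159] -1.262
119 [0.01 0.17] -1.401
111 [0.023 0.179] -1.541
110 [0.025 0.18 ] -1.559
106.5 [0.031 0.183] -1.62
```

View pics/s2.png

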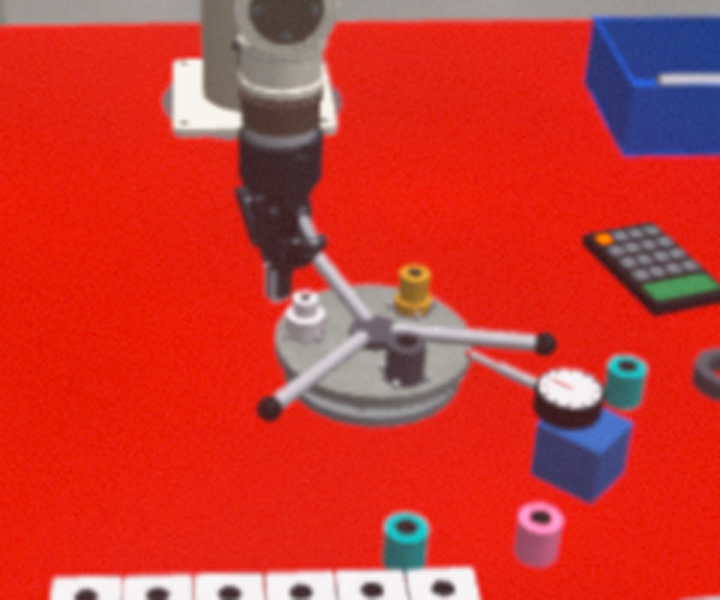

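The finger is down on the white-bush side of the near spoke, off the plate and clear of the bushings. Next I push clockwise.

```bash
python3 -m creep '[-0.008,0.010,0,0,0,-0.014,0.018,0,0,0,-0.018,0.024,0,0,0,-0.020,0.028,0,-0.03,0,-0.023,0.034,0,-0.075,0,-0.026,0.041,0,-0.145,0,-0.029,0.049,0,-0.215,0,-0.031,0.057,0,-0.284,0,-0.032,0.064,0,-0.354,0,-0.033,0.072,0,-0.424,0]'
python3 -m creep '[0,0.008,0,-0.07,0,0,0.016,0,-0.14,0,0.001,0.024,0,-0.21,0,0.002,0.032,0,-0.28,0,0.0045,0.0395,0,-0.35,0,0.007,0.047,0,-0.42,0,0.010,0.0545,0,-0.49,0,0.013,0.062,0,-0.56,0]'
python3 - <<'E'
from h import *
c=bot.camera("scene");im=c["pixels"][100:300,240:480,::-1]
cv2.imwrite("pics/s3.png",cv2.resize(im,None,fx=3,fy=3,interpolation=2))
E
```

```text
clock: 5.05
eef_pos: [0.4583, 0.0768, 0.0319]
tool_rot: [0.682, 0.731, -0.0, 0.001]
ft_force: [-0.5, -2.0, 0.7]
grip_width: -0.0003
grasp_force: 0.9
clock: 5.72
eef_pos: [0.4707, 0.1389, 0.0316]
tool_rot: [0.858, 0.514, -0.001, 0.0]
ft_force: [-0.6, -1.4, 1.0]
grip_width: 0.0
grasp_force: 0.9
```

View pics/s3.png

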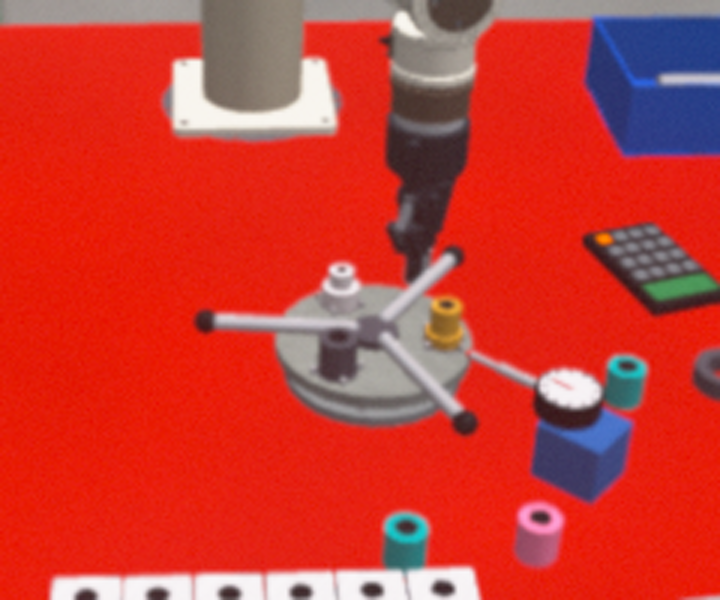

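Working: the table is turning, the bushings are standing, and brass is approaching the plunger. I'll go on more slowly, stop short and measure.

```bash
python3 -m creep '[0.004,0.0065,0,-0.07,0,0.008,0.013,0,-0.14,0,0.0135,0.019,0,-0.21,0,0.019,0.025,0,-0.28,0,0.022,0.028,0,-0.315,0,0.0245,0.0305,0,-0.35,0,0.027,0.033,0,-0.385,0,0.030,0.036,0,-0.42,0,0.033,0.0385,0,-0.44,0,0.033,0.0385,0,-0.44,0]'
cat > m.py <<'E'
import sys
from h import *
c=bot.camera("top");im=c["pixels"];C=np.array([.5723,.0860])
u,v=proj(c,[C[0],C[1],.04])[0].astype(int)
w=cv2.resize(im[v-60:v+60,u-80:u+80,::-1],None,fx=5,fy=5,interpolation=2);cv2.imwrite(sys.argv[1],w);print(u-80,v-60)
h=cv2.cvtColor(im,cv2.COLOR_RGB2HSV)
def ang(uv,z):
    d=ray(c,uv,z)-C;return np.hypot(*d).round(4),np.degrees(np.arctan2(d[1],d[0])).round(1)
m=cv2.inRange(h,(14,130,90),(30,255,255));m[:v-60]=0;m[v+60:]=0;m[:,:u-60]=0;m[:,u+60:]=0
y,x=np.nonzero(m);print("brass",len(x),ang((x.mean(),y.mean()),.06))
for r in(.146,.150):   # dark balls: scan for darkness around the ring
  t=np.radians(np.arange(0,360,.5));P=proj(c,np.c_[C[0]+r*np.cos(t),C[1]+r*np.sin(t),0*t+.049]).astype(np.float32)
  g=cv2.remap(im.max(2),P[None,:,0],P[None,:,1],1)[0].astype(float)
  n,l,s,ce=cv2.connectedComponentsWithStats((g<95).astype(np.uint8)[None,:]);print(r,[(round(a[0]/2,1),k[4]/2) for a,k in zip(ce[1:],s[1:])])
E
python3 m.py pics/t4.png
```

```text
clock: 6.6
eef_pos: [0.5053, 0.1777, 0.0317]
tool_rot: [0.948, 0.317, 0.001, -0.0]
ft_force: [-0.4, -0.2, 0.7]
grip_width: -0.0004
grasp_force: 0.1
208 170
brass 85 (np.float64(0.0611), np.float64(58.6))
0.146 [(np.float64(0.0), np.float64(0.5)), (np.float64(236.8), np.float64(7.0)), (np.float64(356.8), np.float64(6.0))]
0.15 [(np.float64(0.2), np.float64(1.0)), (np.float64(237.0), np.float64(7.5)), (np.float64(356.8), np.float64(6.0))]
```

View pics/t4.png

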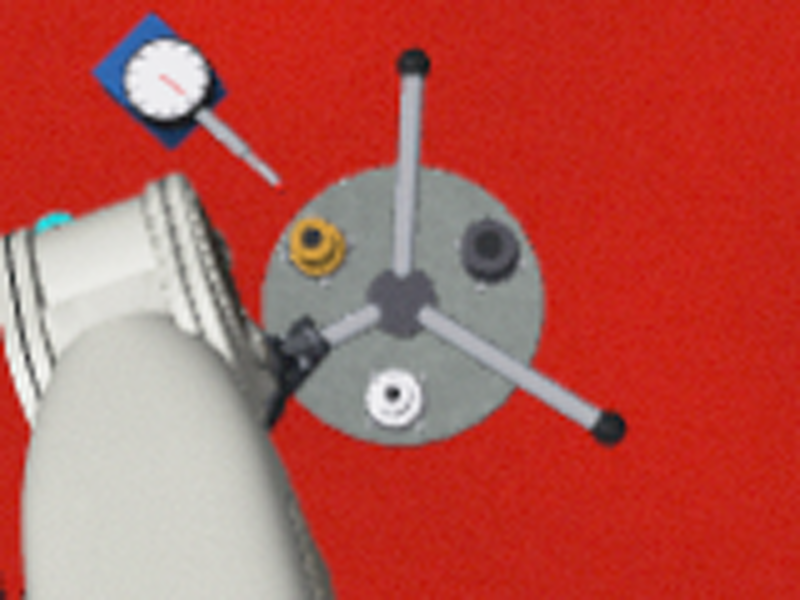

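Brass stands at about 57°, gauge line at 46.7°, so about 10° more.

```bash
python3 -m creep '[0.003,0.002,0,-0.02,0,0.006,0.0042,0,-0.05,0,0.009,0.006,0,-0.07,0,0.012,0.0078,0,-0.1,0,0.015,0.0093,0,-0.12,0,0.0175,0.0104,0,-0.14,0,0.0175,0.0104,0,-0.14,0,0.0175,0.0104,0,-0.14,0]'
python3 m.py pics/t5.png
```

```text
clock: 7.32
eef_pos: [0.523, 0.1877, 0.0313]
tool_rot: [0.968, 0.249, 0.0, -0.0]
ft_force: [-0.2, 0.1, 0.2]
grip_width: -0.0001
grasp_force: 0.0
208 170
brass 78 (np.float64(0.0602), np.float64(47.8))
0.146 [(np.float64(64.2), np.float64(4.0)), (np.float64(151.8), np.float64(1.0)), (np.float64(226.0), np.float64(7.5)), (np.float64(346.8), np.float64(7.0))]
0.15 [(np.float64(63.2), np.float64(3.0)), (np.float64(154.5), np.float64(1.5)), (np.float64(226.0), np.float64(7.5)), (np.float64(346.8), np.float64(8.0))]
```

Brass is now at 46.4°. I'll back off from the spoke, rise, and verify.

```bash
python3 -m creep '[-0.008,-0.001,0,0,0,-0.017,-0.003,0,0,0,-0.025,-0.004,0,0,0,-0.025,-0.004,0.02,0,0,-0.025,-0.004,0.05,0,0,-0.025,-0.004,0.09,0,0,-0.025,-0.004,0.13,0,0,-0.025,-0.004,0.17,0,0,-0.055,-0.004,0.19,0,0,-0.085,-0.004,0.2,0,0]'
python3 -m creep '[-0.04,0,0,0.1,0,-0.08,0,0,0.2,0,-0.1,0,0,0.2,0,-0.1,0,0,0.2,0]'
python3 m.py pics/t6.png
```

```text
clock: 8.2
eef_pos: [0.439, 0.1841, 0.2352]
tool_rot: [0.969, 0.249, 0.004, -0.001]
ft_force: [0.4, 0.6, -0.5]
grip_width: 0.0001
grasp_force: 0.0
clock: 8.53
eef_pos: [0.3327, 0.1825, 0.2313]
tool_rot: [0.938, 0.346, -0.001, -0.0]
ft_force: [0.3, -0.6, -0.3]
grip_width: -0.0
grasp_force: 0.0
208 170
brass 78 (np.float64(0.0602), np.float64(47.8))
0.146 [(np.float64(105.8), np.float64(7.0)), (np.float64(226.0), np.float64(7.5)), (np.float64(346.8), np.float64(7.0))]
0.15 [(np.float64(105.8), np.float64(7.0)), (np.float64(226.0), np.float64(7.5)), (np.float64(346.5), np.float64(7.5))]
```

View pics/t6.png

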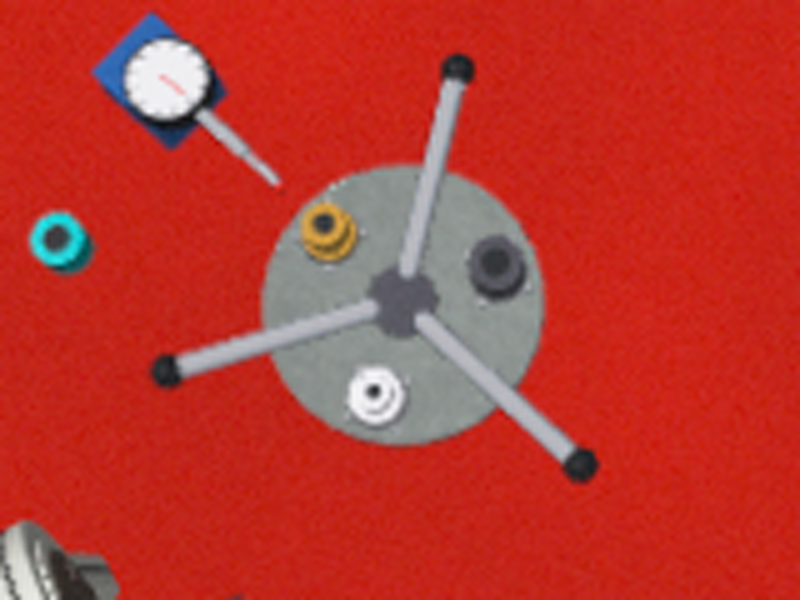

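The brass bushing (crop 328,232) lies on the line from the dial (166,80) through the tip (278,184), all three bushings are seated, and the arm is clear.

```bash
python3 -c "
from workcell import bot;print(bot.job_done())"
```

```text
the job is handed in; nothing more can be done
None
```

I turned the table clockwise by about 93° by pushing one spoke; the brass bushing now stands in line with the gauge plunger (within about 1° as measured by camera), all three bushings are still in their nests, the arm is clear, and the job is handed in.

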